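Plant the seed balls and set the grow lamp over them

ROBOT

A 6-joint arm with a two-finger parallel gripper is mounted at the origin on the work surface. World frame = base frame: x ahead of the robot, y to its left, z up, the work surface at z = 0. Lengths are in m, angles in degrees, forces in N, time in s.
With the tool pointing down it reaches from about 0.4 to 0.825 m from the base axis. Payload 7 kg.
Tool frame: the origin (TCP) lies midway between the tips of the shut fingers; the grasp point (between the pads) lies ctrl.grasp_offset behind it (ctrl.grasp_offset is the distance from the TCP to the grasp point, in m); z points along the fingers, y is the line along which they close (so a half turn about z gives the same grasp; the last joint's range is limited). The gripper opens to 88 mm and grips with 3 to 60 N. Pads are 19 mm wide; open, the fingers measure 130 mm over their backs; the gripper's body (78 mm by 193 mm) begins 47 mm behind the grasp point.
Start: joints at [-47.722, 20.546, 0.682, 0, -70.136, -16.507], TCP at [0.293, -0.608, 0.227] pointing down, gripper open.
Joint ranges: [-176.03, 176.03], [-82.01, 121.73], [-58.28, 71.71], [-173.87, 95.51], [-174.79, -0.11], [-173.66, 173.66]. Speed limits (degrees/s): [136.94, 136.94, 172.46, 180, 180, 180].

INTERFACE

Orientations are given as [roll, pitch, yaw] about the fixed x, y, z axes, in that order (R = Rz(yaw) Ry(pitch) Rx(roll)).
In Python, from plant import ctrl gives the robot as it stands. The module is installed in compiled form; this text tells all that it offers.
- The arm moves only by the tool send_rows, never from a script. Its argument "increments" is a list that holds one entry, the list of rows, each a list of 4 numbers: the shift along the world's x, y, z normalised to -1 to 1, where 1 is 0.2 m, then the turn about the world's z normalised to -1 to 1, where 1 is 1.5 rad. In form: [[[x, y, z, roll], ...]]. A call has 1 to 12 rows; each row is the pose to reach, as a shift and turn from the pose commanded when the call began; what a row does not reach only later rows make up. A row lasts 1/8 s, in which the tool goes at most 62.5 mm and 10.7 degrees, less where a joint would pass 70% of its speed; a pose out of reach is approached as far as the arm can. A call with a number of a shift or a turn outside -1 to 1 is refused whole. A call with a gripper value outside its range is refused whole. "jaw" is the opening, from 0 (shut) to 1 (fully open), set as the call begins (left out, the last holds). The fingers move at their own pace and stop on an object; the grip force is fixed at half the most. Time passes only in rows, so rows that repeat a pose let the fingers close. It gives the time, the measured TCP pose, the force, the opening and the grip force at its end, in the units of the state.
- ctrl.get_obs(): the state, without advancing time (a new reading comes with each control period).
- ctrl.snapshot(name): name is "side" or "top"; returns the picture (400x640x3 uint8, red, green, blue); there is no depth.
- ctrl.calibration(name): a dict with "mtx" (3x3 intrinsics, pixels), "eye" and "attitude" of the camera in the world. Camera axes: x right, y up, looking along -z (the intrinsics and any distortion apply to the point x, -y, -z); pixel columns grow to the right and rows downward; lengths in m; the calibration is good to about 2 mm. A picture is of the moment at which its call begins. calibration takes no time and is no camera call.
- ctrl.close_job(): hands the job in; it is judged then, once.
Trained networks look in the newest picture that a camera, given by its name, has taken for a name from the list of things; names that differ only in an ending like _2 or _b are one class to them, and where a whole thing is asked for, a point or a joint stands for the part that bears it (a point fixed in the world has none). Each returns a list of dicts, best first, with "conf" (0 to 1); they miss things now and then, are a little off and sometimes report something else, mostly with a low value. They report only what shows in the picture. A call takes as long as a camera call. They do not tell look-alikes from the thing itself.
- ctrl.trace(thing, camera): "mask" (400x640 bool, what is visible of it) and "bbox" ([left, top, right, bottom] in pixels, round what is visible of it).
- ctrl.spot_point(thing, camera): "pixel" ([row, column] in pixels: a listed point, or the origin of a listed thing).
The state is a dict: "clock": time; "joint_pos": joint angles; "qvel": joint speeds; "tau": joint torques, N m; "tool_pos": TCP position; "orientation": TCP orientation; "force": force on the tool from outside, world axes, zero at the start; "moment": the same for the moment, N m; "opening": finger opening in m; "gripper_force": force on a finger pad.
Only numpy, scipy, OpenCV 4.12 (cv2) and the standard library are available. Lean on these libraries where they do the work, as an engineer would, in place of code of your own. Each camera call takes 0.05 s, during which the arm holds its last target. There are 200 camera calls.

TASK

Plant the two seed balls from the silver tin, one in each of the two empty terracotta cups. Then swing the grow lamp's stiff arm round so that its yellow panel is centred over the carrier, with the panel tipped level so it shines straight down, and last press the green button to switch it on. Leave the sprout and everything else on the ledge undisturbed.

Things in the scene. Friction and masses are not known exactly. Their poses are not given: they have to be found in the camera images.
- seed1_center (a point): Centre of a clay seed ball, brown, 32 dia, about 25 g, loose. At the start it sits in a round seat of the silver tin with its centre about 11 above the tin's top (31 above the ledge). Sizes in mm.
- seed2_center (a point): Centre of the other seed ball, the same; either ball may go in either cup. Sizes in mm.
- seed_tin: Silver tin block, 70 (its x) x 130 (its y) x 20 tall, fixed, with two round seats of 23 dia at y = -32 and +32, each holding one seed ball. Origin under its centre. Sizes in mm.
- cup_a_in (a point): Empty terracotta cup on the carrier, holding only a layer of dark soil: outside 50 dia, inside 42 dia and 14 deep. This point is the centre of its inner floor (the soil), 14 below the rim and 20 above the ledge. The cups stand fast; which of the three places each has varies. Sizes in mm.
- cup_b_in (a point): The other empty terracotta cup on the carrier, holding only a layer of dark soil: outside 50 dia, inside 42 dia and 14 deep. This point is the centre of its inner floor (the soil), 14 below the rim and 20 above the ledge. The cups stand fast; which of the three places each has varies. Sizes in mm.
- cup_sprout_in (a point): The third cup, the same outside, filled with soil and carrying a green two-leaf sprout that stands 68 above the ledge and spans 42 along the carrier's y. This point is 20 above the ledge on the cup's axis. It stands fast; leave it alone. Sizes in mm.
- carrier_mid (a point): Middle of the top of the flat grey carrier, 80 (its x) x 200 (its y) x 12 tall, fixed. The three cups stand on it in a row along its y, 62 apart, the middle one on this point. Its axes are those of the carrier, z up. Sizes in mm.
- lamp_post (a point): On the axis of the grow lamp's post, at the height of its swing arm, 200 above the ledge (the post and hub reach 215 high; hub 30 dia, round foot 100 dia). Fixed. Its x, y axes are those of the lamp's foot. Sizes in mm.
- lamp_arm (a joint): Swing of the lamp's arm about the upright post, rad. At 0 the arm points along -x of lamp_post; growing values swing it clockwise seen from above, towards +y of lamp_post. Range -0.8 to 2.6, no detents or stop near the goal. Stiff: it takes 0.7 N m (about 5 N at 140 from the post) and stays where it is left. Sizes in mm.
- lamp_fork (a point): Middle of the crosspiece of the white fork on the lamp's arm, 191 from the post's axis. The arm is a level round bar, 16 dia, from the post to here. The crosspiece is 12 thick, 146 wide, 16 tall; the fork's two tines, 10 wide and 16 tall, outer faces 73 either side of the arm's line, run out to 300 from the post. Its x axis points back to the post. Sizes in mm.
- lamp_head (a joint): Tilt of the lamp's panel in the fork, rad. 0 is level (shining straight down), positive has its outer edge (the one far from the post) up. Range -0.6 to 1.0, no stop at level. Stiff and balanced: it takes 0.3 N m (about 4 N at 70 from the pivot) and stays where it is left. Sizes in mm.
- lamp_light (a point): Centre of the lamp's yellow panel, 180 (along the arm) x 110 x 18 thick, on its tilt pivot, 290 from the post's axis and 200 above the ledge. Its x axis lies in the panel and points back to the post, z is up out of the panel's top. Its path as the arm swings passes within 20 of the carrier's middle, seen from above. Things on the ledge pass under it. Sizes in mm.
- light_switch (a joint): Travel of the lamp's push switch, m: 0 up, 0.006 fully down. Sprung: 4 N takes it down, and it comes up again when let go. It counts as pressed beyond 0.004. Sizes in mm.
- light_switch_top (a point): Centre of the top of the switch's round green button, 32 dia, in a grey housing on a flat white box 75 x 75, fixed. It is pressed straight down. Sizes in mm.
- canister: Airtight canister, clear-blue plastic with white press-button lid, 112 dia x 168 tall. Bystander, loose. Origin under its centre. Sizes in mm.
- mug: Navy ceramic mug, 82 dia x 88 tall, with a handle. Bystander, loose. Origin under its centre. Sizes in mm.
- stick_rest: Round dark wooden rest, 68 dia x 12 tall, with two chopsticks lying across it. Bystander, loose. Origin under its centre. Sizes in mm.
- chopstick1: Bamboo chopstick, 7 x 225 x 7, lying on the round rest along its own y. Bystander, loose. Origin under its centre. Sizes in mm.
- chopstick2: The other bamboo chopstick, the same size, 18 beside the first. Bystander, loose. Sizes in mm.
- water_bottle: Green glass water bottle, 64 dia x 190 tall. Bystander, loose. Origin under its centre. Sizes in mm.
- bowl: Small blue ceramic bowl, 110 dia x 50 tall. Bystander, loose. Origin under its centre. Sizes in mm.
- seed1: Body of seed ball 1; its origin lies on the ball's skin and turns as it rolls: use seed1_center instead.
- seed2: Body of seed ball 2; its origin lies on the ball's skin and turns as it rolls: use seed2_center instead.
There are look-alikes about, which are no part of the job. Of the things that look like the part that bears light_switch, the largest one is meant.

How it is judged:
By the outcome, as a careful person would: the job done as asked, in the order asked, and still so for the second after the job is handed in, with the robot touching nothing.
It also fails if it takes over 72 s, if anything falls off the work surface, if the arm or the gripper's body presses on something with over 40 N, if the wrist force passes 120 N, or if a joint passes its speed limit or range.

## Working session

There is one attempt and no reset: what is moved stays moved. The work goes in short steps, Python scripts to look and compute and a tool call to move; the robot and the scene stay as the last step left them, time stands still between calls to the robot, and variables do not carry over. Pictures are saved under pics/ and viewed, at most 13 in all, crops included, and the job is handed in when it is done.

Besides the shell and the picture viewer there is one more tool, called after ">>>" as name(argument=value, ...), one argument or row to a line, values as JSON. send_rows: Moves the arm, as the interface text tells. Its arguments: {"type":"object","properties":{"increments":{"type":"array"},"jaw":{"type":"number"}},"required":["increments"]}

```bash
mkdir -p pics; cat > h.py <<'E'
import numpy as np, cv2
from plant import ctrl
def snap(cam,fn=None):
    im=ctrl.snapshot(cam)
    if fn: cv2.imwrite('pics/'+fn,im[:,:,::-1])
    return im
def cal(cam):
    c=ctrl.calibration(cam); A=np.array(c['attitude'],float)
    return np.array(c['mtx']),np.array(c['eye']),A,c
def ray(cam,px):
    K,e,A,_=cal(cam); r,c=px
    p=np.linalg.inv(K)@[c,r,1]; d=A@np.array([p[0],-p[1],-p[2]]); return e,d
def at_z(cam,px,z):
    e,d=ray(cam,px); return e+d*(z-e[2])/d[2]
def proj(cam,P):
    K,e,A,_=cal(cam); q=A.T@(np.array(P)-e); u=K@[q[0],-q[1],-q[2]]; return u[1]/u[2],u[0]/u[2]
def pts(name,cam,n=5): return [(round(d['conf'],2),np.round(d['pixel'],1)) for d in ctrl.spot_point(name,cam)[:n]]
E
python3 - <<'E'
from h import *
for c in('top','side'):
    snap(c,c+'0.png'); print(c,ctrl.calibration(c))
print(ctrl.get_obs(),ctrl.grasp_offset)
Z=dict(seed1_center=.031,cup_a_in=.02,cup_sprout_in=.02,carrier_mid=.012,lamp_post=.2,lamp_fork=.2,lamp_light=.2,light_switch_top=.04)
for n,z in Z.items():
  for c in('top','side'):
    for cf,p in pts(n,c): print(n,c,cf,p,at_z(c,p,z).round(3))
E
```

```text
top {'mtx': array([[441.87530205,   0.        , 315.17778052],
       [  0.        , 441.87530205, 198.37570379],
       [  0.        ,   0.        ,   1.        ]]), 'eye': array([0.46976482, 0.12751515, 1.40804675]), 'attitude': array([  3.03966224,   0.15628361, -89.61218252])}
side {'mtx': array([[495.3829805 ,   0.        , 323.6305907 ],
       [  0.        , 495.3829805 , 200.74043042],
       [  0.        ,   0.        ,   1.        ]]), 'eye': array([-0.1646373 , -0.7847322 ,  0.92385475]), 'attitude': array([ 56.44473785,  -0.78507604, -38.31251828])}
{'clock': 0.1, 'joint_pos': array([-4.77222743e+01,  2.05882928e+01,  6.39227137e-01, -1.77021946e-02,
       -7.01351804e+01, -1.65051615e+01]), 'qvel': array([ 0.07269514, -0.08404701,  0.1625364 , -0.00047154,  0.02312288,
        0.00238268]), 'tau': array([-2.50998710e-03, -5.84162593e+01,  2.93753850e+01,  7.01547951e+00,
        1.02282269e-02, -5.59702062e-05]), 'tool_pos': array([ 0.29326082, -0.60748704,  0.22570717]), 'orientation': array([ 1.79914497e+02, -7.98036914e-03, -1.54233457e+02]), 'force': array([ 0.24800992, -0.63587548,  0.50589535]), 'moment': array([-0.02884705, -0.04396615,  0.00812594]), 'gripper_force': 0.0, 'opening': 0.08759085314676739} 0.0188Traceback (most recent call last):
  File "<stdin>", line 8, in <module>
  File "h.py", line 14, in at_z
    e,d=ray(cam,px); return e+d*(z-e[2])/d[2]
                                         ~^^^
IndexError: invalid index to scalar variable.
```

```bash
sed -i "s/A=np.array(c\['attitude'\],float)/A=Rot.from_euler('xyz',c['attitude'],degrees=True).as_matrix()/; 1a from scipy.spatial.transform import Rotation as Rot" h.py
python3 - <<'E'
from h import *
for c in('top','side'):
    snap(c)
Z=dict(seed1_center=.031,cup_a_in=.02,cup_sprout_in=.02,carrier_mid=.012,lamp_post=.2,lamp_fork=.2,lamp_light=.2,light_switch_top=.04)
for n,z in Z.items():
  for c in('top','side'):
    for cf,p in pts(n,c): print(n,c,cf,p,at_z(c,p,z).round(3))
E
```

```text
seed1_center top 0.73 [197.5 345.8] [0.546 0.036 0.031]
seed1_center top 0.73 [201.4 172.7] [0.53  0.577 0.031]
seed1_center top 0.63 [228.2 270.2] [0.449 0.271 0.031]
seed1_center top 0.22 [134.  314.5] [0.746 0.135 0.031]
seed1_center side 0.56 [225.3 268.8] [0.464 0.259 0.031]
seed1_center side 0.49 [206.2 228.1] [0.417 0.423 0.031]
cup_a_in top 0.7 [202.9 385.3] [ 0.531 -0.089  0.02 ]
cup_a_in side 0.56 [281.1 364.8] [ 0.538 -0.092  0.02 ]
cup_sprout_in top 0.77 [200.4 365.8] [ 0.538 -0.027  0.02 ]
cup_sprout_in top 0.72 [168.  215.4] [0.637 0.448 0.02 ]
cup_sprout_in top 0.29 [182.7 283.8] [0.592 0.231 0.02 ]
cup_sprout_in side 0.55 [268.1 350.3] [ 0.541 -0.029  0.02 ]
cup_sprout_in side 0.2 [188. 282.] [0.625 0.425 0.02 ]
carrier_mid top 0.67 [202.7 367.6] [ 0.531 -0.034  0.012]
carrier_mid top 0.61 [165.7 219.3] [0.646 0.437 0.012]
carrier_mid side 0.88 [271.  355.4] [ 0.551 -0.04   0.012]
lamp_post top 0.61 [167.  477.2] [ 0.623 -0.313  0.2  ]
lamp_post side 0.94 [260.  460.8] [ 0.617 -0.311  0.2  ]
lamp_post side 0.72 [269.6 350.2] [ 0.397 -0.183  0.2  ]
lamp_fork top 0.77 [
[... 264 characters left out ...]
 side 0.35 [219.5 363.9] [ 0.548 -0.062  0.2  ]
lamp_light top 0.59 [266.8 446.4] [ 0.35  -0.226  0.2  ]
lamp_light side 0.71 [286.9 345.7] [ 0.354 -0.219  0.2  ]
light_switch_top top 0.63 [179.9 281.9] [0.599 0.236 0.04 ]
light_switch_top top 0.56 [131.8 252.3] [0.75 0.33 0.04]
light_switch_top top 0.4 [202.9 172.3] [0.525 0.575 0.04 ]
light_switch_top top 0.36 [225.2 306.4] [0.459 0.158 0.04 ]
light_switch_top side 0.6 [186.3 328.2] [0.738 0.313 0.04 ]
light_switch_top side 0.51 [230. 267.] [0.441 0.232 0.04 ]
light_switch_top side 0.48 [251.4 289.9] [0.437 0.109 0.04 ]
light_switch_top side 0.44 [213.6 305. ] [0.58  0.232 0.04 ]
light_switch_top side 0.19 [216.7 258.3] [0.456 0.305 0.04 ]
```

View pics/top0.png

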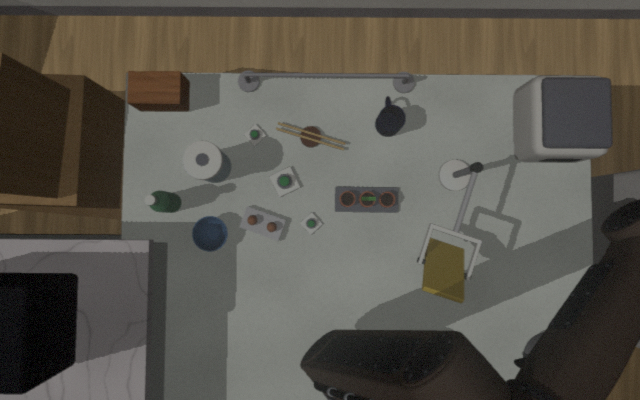

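View pics/side0.png

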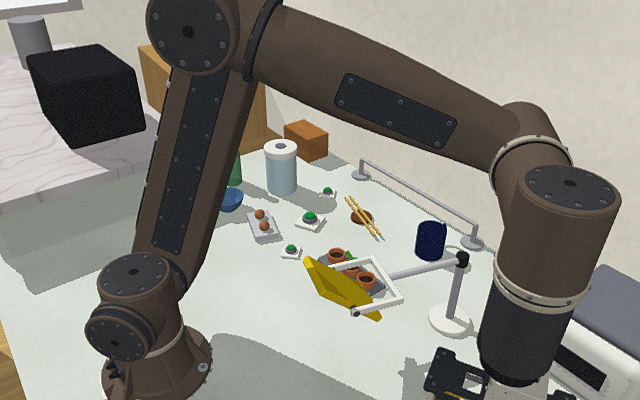

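The top view shows the tin at row 220, col 263, with balls at (220,252) and (227,271). The carrier is at (200,367) with the sprout in the middle cup and empty cups at cols 348 and 387. The lamp post is at (167,477), the fork at (231,456) and the yellow panel at (267,446).

There are three switch candidates in the top view: (131,255) small, (181,285) largest, and (223,311) small. The one at (181,285) fits "largest". Next I'll measure them and confirm in an enlarged crop.

```bash
cat > m.py <<'E'
from h import *
from scipy.optimize import least_squares
def tri(obs):
    f=lambda P: np.concatenate([np.subtract(proj(c,P),p) for c,p in obs])
    r=least_squares(f,[.55,.1,.05]); return r.x.round(4),r.fun.round(1)
def blobs(im,lo,hi,mn=15):
    hsv=cv2.cvtColor(im,cv2.COLOR_RGB2HSV); m=cv2.inRange(hsv,np.array(lo),np.array(hi))
    n,l,s,c=cv2.connectedComponentsWithStats(m)
    return [(int(s[i,4]),s[i,:4].tolist(),c[i][::-1].round(1)) for i in range(1,n) if s[i,4]>=mn],m
E
python3 - <<'E'
from m import *
T,S=snap('top'),snap('side')
for nm,lo,hi in(('green',(55,100,30),(90,255,255)),('orange',(3,90,50),(14,255,255)),('yellow',(20,180,60),(32,255,255))):
  for c,im in(('top',T),('side',S)):
    b,m=blobs(im,lo,hi)
    for x in b: print(nm,c,x)
    if nm=='yellow':
      k=max(cv2.findContours(m,0,2)[0],key=cv2.contourArea); print(cv2.approxPolyDP(k,3,True)[:,0].tolist())
for n in('seed_tin','light_switch','carrier_mid','canister','mug','water_bottle','bowl'):
  for d in ctrl.trace(n,'top')[:4]:
    ct=np.argwhere(d['mask']); (cx,cy),wh,a=cv2.minAreaRect(ct[:,::-1].astype(np.float32)); print(n,round(d['conf'],2),d['bbox'],round(cy,1),round(cx,1),np.round(wh,1),round(a,1),at_z('top',(cy,cx),.02).round(3))
a=cv2.resize(T[110:245,235:410],None,fx=4.5,fy=4.5,interpolation=2); cv2.imwrite('pics/c1.png',np.clip(a[:,:,::-1]*1.6,0,255))
a=cv2.resize(S[180:330,210:410],None,fx=4,fy=4,interpolation=2); cv2.imwrite('pics/c2.png',a[:,:,::-1])
E
```

```text
green top (30, [280, 177, 8, 8], array([180.6, 283.6]))
green side (221, [228, 151, 14, 35], array([173. , 235.3]))
green side (23, [325, 187, 6, 5], array([189.2, 327.4]))
green side (64, [305, 212, 10, 8], array([215.3, 309.5]))
green side (36, [287, 245, 8, 6], array([247.2, 290.5]))
orange top (1702, [127, 71, 54, 38], array([ 87.4, 154.1]))
orange top (20, [151, 106, 9, 5], array([107.8, 154.9]))
orange top (30, [359, 192, 10, 15], array([200. , 362.2]))
orange top (23, [379, 198, 13, 9], array([203.3, 383. ]))
orange top (35, [248, 217, 7, 7], array([220.1, 251. ]))
orange top (32, [268, 224, 6, 7], array([227. , 270.3]))
orange side (696, [284, 119, 44, 43], array([139.5, 307.5]))
orange side (69, [255, 210, 9, 9], array([213.9, 258.9]))
orange side (22, [358, 210, 10, 13], array([216. , 362.4]))
orange side (26, [364, 211, 8, 8], array([214.5, 368.4]))
orange side (76, [351, 212, 12, 12], array([218.3, 355.5]))
orange side (79, [259, 221, 10, 10], array([225.2, 263.6]))
orange side (216, [328, 248, 22, 16], array([255.4, 336.3]))
orange side (325, [342, 266, 34, 24], array([276.5, 360.9]))Traceback (most recent call last):
  File "<stdin>", line 8, in <module>
ValueError: max() iterable argument is empty
```

```bash

python3 - <<'E'
from m import *
T,S=snap('top'),snap('side')
print(T[270,445],S[290,345])
a=cv2.resize(T[110:245,235:410],None,fx=4.5,fy=4.5,interpolation=2); cv2.imwrite('pics/c1.png',np.clip(a[:,:,::-1]*1.6,0,255))
a=cv2.resize(S[180:330,210:410],None,fx=4,fy=4,interpolation=2); cv2.imwrite('pics/c2.png',a[:,:,::-1])
for c in('top','side'):
 for n in('seed_tin','light_switch','cup_a_in','cup_sprout_in','lamp_head','lamp_arm','seed1'):
  for d in ctrl.trace(n,c)[:5]:
    ct=np.argwhere(d['mask']); (cx,cy),wh,a=cv2.minAreaRect(ct[:,::-1].astype(np.float32)); print(n,c,round(d['conf'],2),np.round(d['bbox']).tolist(),len(ct),'ctr',round(cy,1),round(cx,1),np.round(wh,1),round(a,1),at_z(c,(cy,cx),.02).round(3))
    if n=='lamp_head':
      k=max(cv2.findContours(d['mask'].astype(np.uint8),0,2)[0],key=cv2.contourArea); print(cv2.approxPolyDP(k,3,True)[:,0].tolist())
E
```

```text
[92 81 45] [143 123  10]
seed_tin top 0.65 [241.0, 205.0, 288.0, 241.0] 800 ctr 223.4 262.3 [42.5 23. ] 20.1 [0.464 0.297 0.02 ]
light_switch top 0.66 [281.0, 176.0, 292.0, 184.0] 66 ctr 181.0 285.0 [8. 8.] 90.0 [0.598 0.227 0.02 ]
cup_a_in top 0.58 [379.0, 195.0, 396.0, 207.0] 213 ctr 199.5 387.0 [16. 15.] 0.0 [ 0.541 -0.094  0.02 ]
cup_sprout_in top 0.52 [358.0, 191.0, 374.0, 208.0] 220 ctr 199.3 366.8 [15.6 16.3] 45.0 [ 0.542 -0.03   0.02 ]
lamp_head top 0.96 [422.0, 237.0, 467.0, 304.0] 2179 ctr 270.7 446.2 [50.2 53.2] 17.4 [ 0.32  -0.278  0.02 ]
[[431, 239], [423, 261], [422, 288], [461, 302], [466, 276], [464, 251]]
lamp_head top 0.63 [250.0, 219.0, 257.0, 228.0] 58 ctr 220.0 252.5 [8. 7.] 90.0 [0.474 0.328 0.02 ]
[[251, 216], [249, 222], [253, 224], [256, 218]]
lamp_arm top 0.81 [417.0, 160.0, 485.0, 304.0] 3433 ctr 228.3 456.4 [ 56.3 140.1] 16.9 [ 0.452 -0.311  0.02 ]
seed1 top 0.64 [267.0, 222.0, 277.0, 235.0] 82 ctr 226.5 271.5 [9. 9.] 90.0 [0.454 0.268 0.02 ]
seed_tin side 0.89 [247.0, 210.0, 280.0, 244.0] 594 ctr 225.1 261.6 [34.  24.2] 66.8 [0.455 0.286 0.02 ]
light_swit
[... 381 characters left out ...]
[16.1 24.7] 9.5 [ 0.556 -0.02   0.02 ]
cup_sprout_in side 0.36 [305.0, 212.0, 313.0, 221.0] 40 ctr 215.1 309.2 [6.7 6.3] 26.6 [0.603 0.24  0.02 ]
lamp_head side 0.56 [301.0, 257.0, 381.0, 321.0] 1786 ctr 289.2 340.8 [95.6 29.8] 29.7 [ 0.467 -0.077  0.02 ]
[[303, 259], [321, 295], [347, 307], [370, 301], [360, 283], [311, 257]]
lamp_head side 0.36 [352.0, 211.0, 373.0, 222.0] 131 ctr 217.2 361.0 [11.8 20.3] 85.2 [0.726 0.132 0.02 ]
[[352, 212], [351, 219], [362, 223]]
lamp_arm side 0.75 [300.0, 251.0, 470.0, 323.0] 3824 ctr 286.2 387.1 [ 66.8 166.1] 87.8 [ 0.571 -0.142  0.02 ][ WARN:0@2.282] global loadsave.cpp:1063 imwrite_ Unsupported depth image for selected encoder is fallbacked to CV_8U.
```

View pics/c1.png

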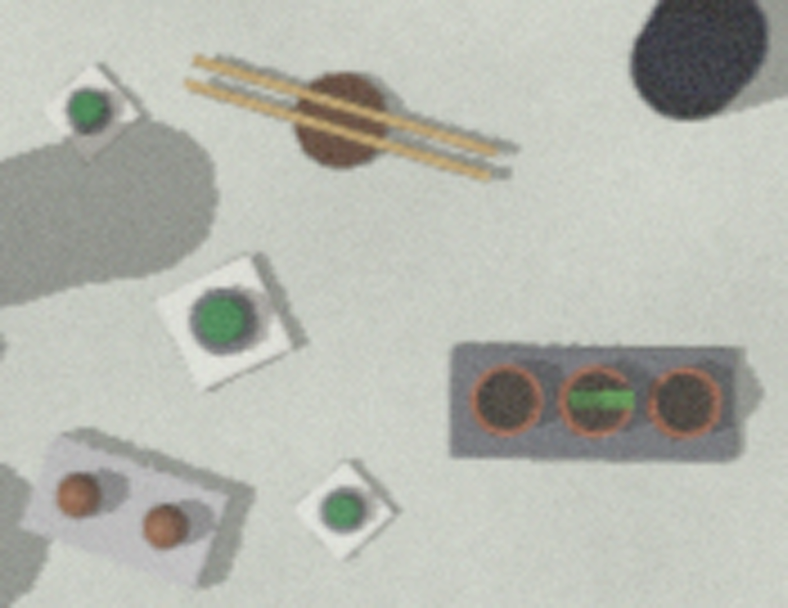

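View pics/c2.png

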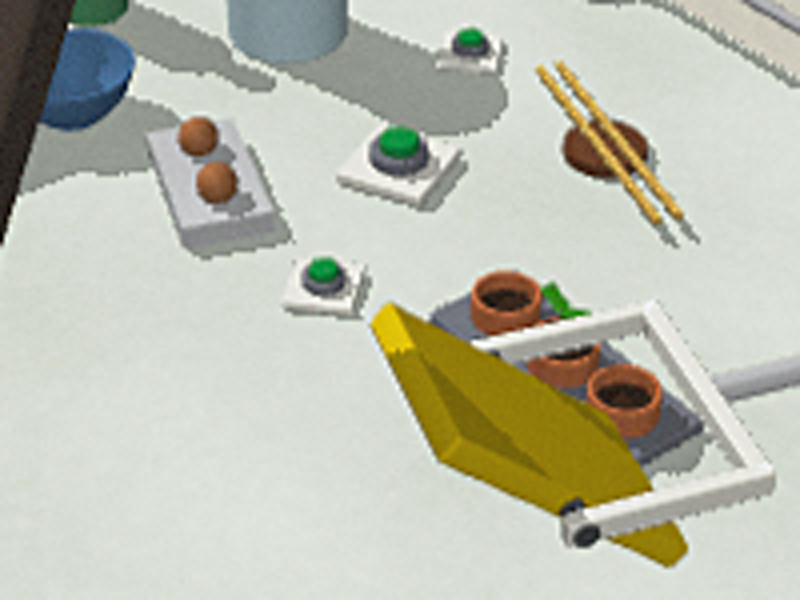

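The largest is the switch at top (181,285): its box is clearly bigger than the other two. In the side view the panel's outer edge is raised, so its tilt is positive. Now I'll triangulate.

```bash

python3 - <<'E'
from m import *
o=dict(b1=((219.8,251.8),(214,258.9)),b2=((226.7,271.1),(225.2,263.6)),sw=((181,284.6),(215,309.5)),ca=((198.9,347.3),(253,336.3)),cc=((199.2,386.8),(277,366)),post=((167,477.2),(260,460.8)))
zz=dict(b1=.031,b2=.031,sw=.035,ca=.034,cc=.034,post=.2)
for k,(t,s) in o.items(): print(k,tri([('top',t),('side',s)]),at_z('top',t,zz[k]).round(4),at_z('side',s,zz[k]).round(4))
# network masks of lamp: fit post xy, swing a, tilt from panel corners in side crop
S=snap('side')
def lamp(p):
    px,py,a,t=p; u=np.array([np.cos(a),np.sin(a),0]); v=np.array([-u[1],u[0],0]); P=np.array([px,py,.2])
    c=P+.29*u; w=u*np.cos(t)+np.array([0,0,np.sin(t)]); n=np.cross(w,v); n=n if n[2]>0 else -n
    return P,u,v,c,w,n
def res(p):
    P,u,v,c,w,n=lamp(p)
    # fork crosspiece ends, top-camera and side-camera
    L=[]
    f=lambda cam,X,r,q: L.extend(np.subtract(proj(cam,X),(r,q)))
    X=P+.191*u
    f('top',P+[0,0,.015],167,477)
    f('top',X,230.9,456.1)
    f('side',P+[0,0,.015],257,462)
    f('top',c,266.8,446.4); f('side',c,286.9,345.7)
    f('side',c+.09*w+.055*v*1, *(180+302/4,210+388/4)) if False else None
    # corner candidates of side crop: upper-left top corner (x388,y302), lower-left (440,462), right bottom (672,566)
    for sgn,x,y,s2 in((1,375,315,0),(1,0,0,0)):
        pass
    return np.array(L)
r=least_squares(lambda p:res(np.r_[p,.5]),[.62,-.312,2.8]); print(r.x,r.fun.round(1))
p=np.r_[r.x,0]
for t in(.3,.5,.7,.9):
    p[3]=t; P,u,v,c,w,n=lamp(p)
    for cam in('top','side'):
        print(t,cam,[tuple(int(round(z)) for z in proj(cam,c+a*.09*w+b*.055*v+k*.009*n)) for a in(1,-1) for b in(1,-1) for k in(1,-1)])
E
```

```text
b1 (array([0.474 , 0.3295, 0.0288]), array([ 0.2, -0.2,  0. ,  0.3])) [0.4747 0.3287 0.031 ] [0.4718 0.3273 0.031 ]
b2 (array([0.4529, 0.2689, 0.0303]), array([ 0.3, -0.2,  0. ,  0.3])) [0.4537 0.2683 0.031 ] [0.4516 0.2686 0.031 ]
sw (array([0.5961, 0.2283, 0.0298]), array([ 0.2, -0.2, -0. ,  0.3])) [0.5963 0.2275 0.035 ] [0.591  0.2229 0.035 ]
ca (array([0.5416, 0.0318, 0.0329]), array([ 0.1, -0. , -0. ,  0.1])) [0.5417 0.0317 0.034 ] [0.5406 0.0309 0.034 ]
cc (array([ 0.5417, -0.0915,  0.0319]), array([ 0., -0., -0.,  0.])) [ 0.5416 -0.0912  0.034 ] [ 0.54   -0.0932  0.034 ]
post (array([ 0.6205, -0.3108,  0.1988]), array([ 1. , -0.9, -0.2,  1.1])) [ 0.6231 -0.313   0.2   ] [ 0.6165 -0.3106  0.2   ]
[ 0.62457296 -0.31075527  2.83010679] [-1.2  1.4  1.8 -0.4 -3.5  2.3  0.7 -1.5  1.9 -1.1]
0.3 top [(306, 459), (307, 457), (293, 419), (293, 417), (242, 472), (244, 469), (230, 434), (232, 431)]
0.3 side [(305, 316), (312, 313), (268, 298), (275, 296), (303, 394), (309, 391), (269, 371), (276, 369)]
0.5 top [(304, 462), (306, 459), (290, 422), (293, 419), (244, 469), (247, 466), (232, 431), (234, 429)]
0.5 side [(297, 320), (305, 316), (262, 302), (268, 298), (309, 391), (316, 387), (276, 369), (282, 365)]
0.7 top [(300, 465), (304, 462), (287, 424), (290, 422), (247, 466), (250, 463), (234, 429), (238, 427)]
0.7 side [(291, 326), (297, 320), (255, 307), (262, 302), (316, 387), (322, 381), (282, 365), (287, 360)]
0.9 top [(296, 469), (300, 465), (282, 427), (287, 424), (250, 463), (255, 460), (238, 427), (243, 424)]
0.9 side [(285, 333), (291, 326), (250, 314), (255, 307), (322, 381), (327, 375), (287, 360), (292, 354)]
```

>>> send_rows(
  increments=[
    [[0, 0, 0.3, 0], [0.1, 0.1, 0.6, 0], [0.3, 0.35, 0.8, 0], [0.55, 0.65, 0.95, 0], [0.8, 0.9, 1, 0], [0.8, 1, 1, 0]],
  ],
  jaw=0.7,
)

```text
clock: 2.75
tool_pos: [0.4548, -0.4064, 0.4269]
orientation: [-180.0, 0.0, -154.2]
force: [1.2, 0.1, 0.6]
opening: 0.0618
gripper_force: 0.0
```

>>> send_rows(
  increments=[
    [[0.05, 0.25, 0, 0.07], [0.1, 0.5, 0, 0.14], [0.15, 0.75, 0, 0.2], [0.2, 1, 0, 0.26]],
  ],
)

```text
clock: 3.25
tool_pos: [0.4935, -0.2062, 0.4268]
orientation: [-180.0, 0.0, -131.7]
force: [1.1, -0.2, 1.1]
opening: 0.0615
gripper_force: 0.0
```

>>> send_rows(
  increments=[
    [[0, 0.28, 0, 0.07], [0, 0.56, 0, 0.14], [0, 0.8, 0, 0.2], [0, 1, 0, 0.26]],
  ],
)

```text
clock: 3.75
tool_pos: [0.4931, -0.006, 0.4269]
orientation: [-180.0, 0.0, -109.3]
force: [0.6, 0.8, 0.9]
opening: 0.0615
gripper_force: 0.0
```

>>> send_rows(
  increments=[
    [[0, 0.28, 0, 0], [0, 0.56, 0, 0], [0, 0.8, 0, 0], [0, 1, 0, 0], [0, 1, 0, 0]],
  ],
)

```text
clock: 4.38
tool_pos: [0.4932, 0.1945, 0.4258]
orientation: [179.9, -0.0, -109.4]
force: [0.1, -0.3, -0.1]
opening: 0.0616
gripper_force: 0.0
```

>>> send_rows(
  increments=[
    [[-0.05, 0.1, -0.25, 0], [-0.1, 0.2, -0.5, 0], [-0.15, 0.3, -0.75, 0], [-0.2, 0.37, -1, 0], [-0.2, 0.37, -1, 0]],
  ],
)

```text
clock: 5.0
tool_pos: [0.4515, 0.2646, 0.2235]
orientation: [179.8, -0.3, -109.5]
force: [0.9, -0.5, 0.2]
opening: 0.0613
gripper_force: 0.0
```

>>> send_rows(
  increments=[
    [[0, 0, -0.25, 0], [0, 0, -0.5, 0], [0, 0, -0.7, 0], [0, 0, -0.85, 0], [0, 0, -0.95, 0], [0, 0, -1, 0], [0, 0, -1, 0]],
  ],
)

```text
clock: 5.88
tool_pos: [0.4544, 0.2664, 0.0274]
orientation: [-180.0, 0.0, -109.5]
force: [0.1, -0.3, 1.4]
opening: 0.0615
gripper_force: 0.0
```

```bash

python3 - <<'E'
from m import *
print(ctrl.get_obs()['tool_pos'])
T,S=snap('top'),snap('side')
a=cv2.resize(S[150:280,180:350],None,fx=4,fy=4,interpolation=2); cv2.imwrite('pics/g1.png',a[:,:,::-1])
E
```

```text
[0.45438783 0.26638986 0.02736935]
```

View pics/g1.png

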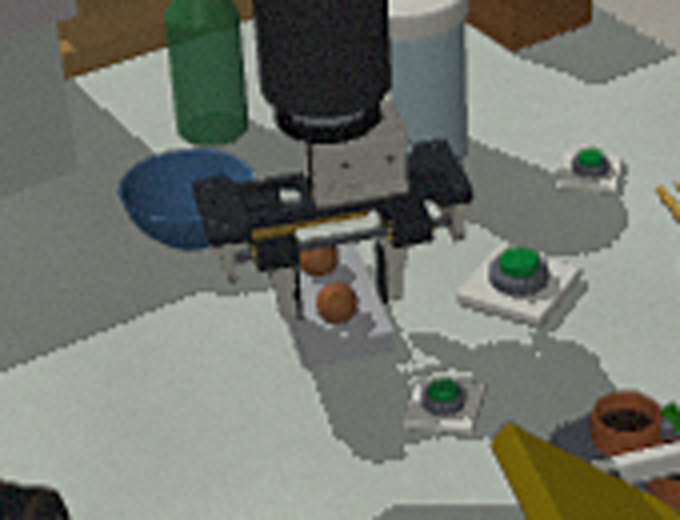

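The open fingers straddle the front ball (crop 337,302), with one on each side.

>>> send_rows(
  increments=[
    [[-0.005, 0.01, -0.015, 0], [-0.005, 0.01, -0.015, 0]],
  ],
)

```text
clock: 6.22
tool_pos: [0.4525, 0.2684, 0.0239]
orientation: [-180.0, 0.0, -109.5]
force: [0.8, -0.8, -0.2]
opening: 0.0612
gripper_force: 0.0
```

>>> send_rows(
  increments=[
    [[0, 0, 0, 0], [0, 0, 0, 0], [0, 0, 0, 0], [0, 0, 0, 0], [0, 0, 0, 0]],
  ],
  jaw=0,
)

```text
clock: 6.85
tool_pos: [0.4524, 0.2681, 0.0236]
orientation: [180.0, -0.0, -109.5]
force: [-0.5, 0.9, 0.6]
opening: 0.0306
gripper_force: 30.0
```

>>> send_rows(
  increments=[
    [[0, 0, 0.05, 0], [0, 0, 0.2, 0], [0, 0, 0.4, 0], [0, 0, 0.6, 0], [0, 0, 0.6, 0]],
  ],
)

```text
clock: 7.48
tool_pos: [0.4541, 0.2697, 0.1476]
orientation: [-179.8, 0.4, -109.5]
force: [-0.6, -0.4, -0.6]
opening: 0.0304
gripper_force: 30.0
```

>>> send_rows(
  increments=[
    [[0.1, -0.25, 0, 0.06], [0.2, -0.5, 0, 0.12], [0.3, -0.75, 0, 0.18], [0.4, -0.95, 0, 0.227], [0.4, -1, 0, 0.227]],
  ],
)

```text
clock: 8.1
tool_pos: [0.5328, 0.0658, 0.143]
orientation: [179.9, -0.0, -90.2]
force: [0.6, -0.3, -0.0]
opening: 0.0302
gripper_force: 30.0
```

>>> send_rows(
  increments=[
    [[0.03, -0.1, 0, 0], [0.046, -0.18, -0.1, 0], [0.046, -0.183, -0.25, 0], [0.046, -0.183, -0.35, 0], [0.046, -0.183, -0.35, 0], [0.046, -0.183, -0.35, 0]],
  ],
)

```text
clock: 8.85
tool_pos: [0.542, 0.032, 0.0742]
orientation: [-180.0, 0.0, -90.0]
force: [-0.1, -0.0, -0.2]
opening: 0.0304
gripper_force: 30.0
```

>>> send_rows(
  increments=[
    [[0, 0, -0.08, 0], [0, 0, -0.14, 0], [0, 0, -0.186, 0], [0, 0, -0.186, 0], [0, 0, -0.186, 0]],
  ],
)

```text
clock: 9.48
tool_pos: [0.5418, 0.0315, 0.0365]
orientation: [-180.0, -0.0, -90.0]
force: [0.2, -0.4, -0.1]
opening: 0.0303
gripper_force: 30.0
```

>>> send_rows(
  increments=[
    [[0, 0, 0, 0], [0, 0, 0, 0], [0, 0, 0, 0]],
  ],
  jaw=0.7,
)

```text
clock: 9.85
tool_pos: [0.5417, 0.0316, 0.0366]
orientation: [-180.0, 0.0, -90.0]
force: [-0.3, 0.3, -0.0]
opening: 0.0549
gripper_force: 0.0
```

>>> send_rows(
  increments=[
    [[0, 0, 0.1, 0], [0, 0, 0.3, 0], [0, 0, 0.55, 0], [0, 0.1, 0.7, 0], [0, 0.3, 0.7, 0], [-0.05, 0.6, 0.7, -0.06], [-0.12, 0.85, 0.7, -0.14], [-0.2, 1, 0.7, -0.227], [-0.2, 1, 0.7, -0.227]],
  ],
)

```text
clock: 10.98
tool_pos: [0.5007, 0.2335, 0.1764]
orientation: [180.0, 0.0, -109.4]
force: [0.1, -0.2, 0.4]
opening: 0.0611
gripper_force: 0.0
```

```bash

python3 - <<'E'
from m import *
print(ctrl.get_obs()['tool_pos'],ctrl.get_obs()['clock'])
T,S=snap('top'),snap('side')
a=cv2.resize(S[190:330,220:410],None,fx=4,fy=4,interpolation=2); cv2.imwrite('pics/g2.png',a[:,:,::-1])
E
```

```text
[0.50073282 0.23348751 0.17642219] 10.975
```

View pics/g2.png

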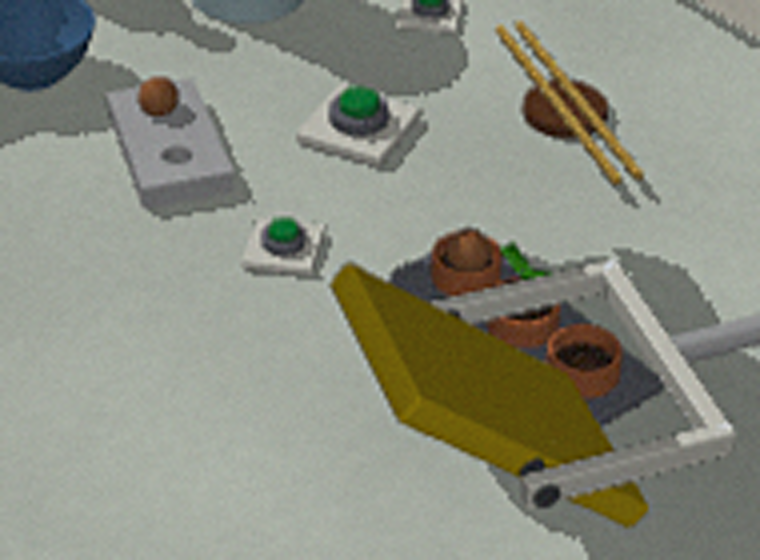

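The first ball sits in the far cup (crop 467,250). Now the second ball.

>>> send_rows(
  increments=[
    [[-0.07, 0.24, 0, 0], [-0.138, 0.45, -0.1, 0], [-0.138, 0.484, -0.3, 0], [-0.138, 0.484, -0.5, 0], [-0.138, 0.484, -0.65, 0], [-0.138, 0.484, -0.73, 0], [-0.138, 0.484, -0.763, 0], [-0.138, 0.484, -0.763, 0]],
  ],
)

```text
clock: 12.08
tool_pos: [0.4745, 0.3284, 0.0242]
orientation: [-180.0, 0.0, -109.5]
force: [-0.2, -0.0, 0.2]
opening: 0.0613
gripper_force: 0.0
```

>>> send_rows(
  increments=[
    [[0, 0, 0, 0], [0, 0, 0, 0], [0, 0, 0, 0], [0, 0, 0, 0], [0, 0, 0, 0]],
  ],
  jaw=0,
)

```text
clock: 12.7
tool_pos: [0.4739, 0.3286, 0.024]
orientation: [180.0, 0.0, -109.5]
force: [-1.7, 0.8, 3.1]
opening: 0.0302
gripper_force: 30.0
```

>>> send_rows(
  increments=[
    [[0, 0, 0.05, 0], [0, 0, 0.2, 0], [0, 0, 0.4, 0], [0, 0, 0.6, 0], [0, 0, 0.6, 0]],
  ],
)

```text
clock: 13.32
tool_pos: [0.4757, 0.3298, 0.148]
orientation: [-179.8, 0.4, -109.5]
force: [0.1, 1.2, -0.5]
opening: 0.0305
gripper_force: 30.0
```

>>> send_rows(
  increments=[
    [[0.06, -0.25, 0, 0.06], [0.12, -0.5, 0, 0.12], [0.18, -0.75, 0, 0.18], [0.24, -1, 0, 0.227]],
  ],
)

```text
clock: 13.82
tool_pos: [0.5219, 0.1265, 0.1435]
orientation: [180.0, -0.0, -89.9]
force: [1.0, 0.1, -0.1]
opening: 0.0305
gripper_force: 30.0
```

>>> send_rows(
  increments=[
    [[0.05, -0.25, 0, 0], [0.098, -0.5, 0, 0], [0.098, -0.75, 0, 0], [0.098, -0.95, 0, 0], [0.098, -1, 0, 0]],
  ],
)

```text
clock: 14.45
tool_pos: [0.5409, -0.0739, 0.1432]
orientation: [179.9, -0.0, -90.2]
force: [-0.2, -0.4, -0.5]
opening: 0.0303
gripper_force: 30.0
```

>>> send_rows(
  increments=[
    [[0, -0.1, 0, 0], [0, -0.1, -0.1, 0], [0, -0.1, -0.3, 0], [0, -0.1, -0.45, 0], [0, -0.1, -0.53, 0], [0, -0.1, -0.535, 0], [0, -0.1, -0.535, 0]],
  ],
)

```text
clock: 15.32
tool_pos: [0.5424, -0.0914, 0.0376]
orientation: [-179.9, -0.0, -90.0]
force: [-0.6, 0.2, -0.3]
opening: 0.0304
gripper_force: 30.0
```

>>> send_rows(
  increments=[
    [[0, 0, 0, 0], [0, 0, 0, 0], [0, 0, 0, 0]],
  ],
  jaw=0.7,
)

```text
clock: 15.7
tool_pos: [0.5419, -0.0916, 0.0372]
orientation: [-180.0, 0.0, -90.0]
force: [-0.9, -0.2, 1.1]
opening: 0.0549
gripper_force: 0.0
```

>>> send_rows(
  increments=[
    [[0, 0, 0.1, 0], [0, 0, 0.3, 0], [0, 0, 0.55, 0], [0, 0, 0.8, 0], [0, 0, 1, 0]],
  ],
)

```text
clock: 16.32
tool_pos: [0.5418, -0.0917, 0.2393]
orientation: [-179.9, 0.0, -90.0]
force: [0.5, -0.0, 0.3]
opening: 0.0614
gripper_force: 0.0
```

>>> send_rows(
  increments=[
    [[0, 0, 0.3, 0.12], [0, 0, 0.6, 0.24], [0, 0, 0.8, 0.36], [0, 0, 0.8, 0.48], [0, 0, 0.8, 0.6], [0, 0, 0.8, 0.72], [0, 0, 0.8, 0.838], [0, 0, 0.8, 0.838]],
  ],
)

```text
clock: 17.32
tool_pos: [0.5415, -0.0917, 0.3968]
orientation: [-180.0, -0.0, -18.1]
force: [1.0, 0.8, 0.6]
opening: 0.0611
gripper_force: 0.0
```

```bash

python3 - <<'E'
from m import *
print(ctrl.get_obs()['tool_pos'],ctrl.get_obs()['clock'])
T,S=snap('top'),snap('side')
for n in('lamp_post','lamp_fork','lamp_light'):
  for c in('top','side'): print(n,c,pts(n,c,2))
a=cv2.resize(S[190:360,290:490],None,fx=3.5,fy=3.5,interpolation=2)
b=cv2.resize(T[145:315,400:510],None,fx=3.5,fy=3.5,interpolation=2); b=np.clip(b*1.6,0,255).astype(np.uint8)
ab=np.hstack([a,b])[:,:,::-1]; s=800/ab.shape[1]; print(ab.shape,s); cv2.imwrite('pics/l1.png',cv2.resize(ab,None,fx=s,fy=s,interpolation=3))
E
```

```text
[ 0.54147923 -0.09168668  0.39684964] 17.325
lamp_post top []
lamp_post side [(0.93, array([261.6, 461.9]))]
lamp_fork top [(0.62, array([235.1, 454.6]))]
lamp_fork side [(0.87, array([276.9, 383.4])), (0.48, array([214.4, 307.3]))]
lamp_light top [(0.68, array([264.9, 447.3]))]
lamp_light side [(0.81, array([288.8, 342.6])), (0.75, array([190.9, 281.3]))]
(595, 1085, 3) 0.7373271889400922
```

View pics/l1.png

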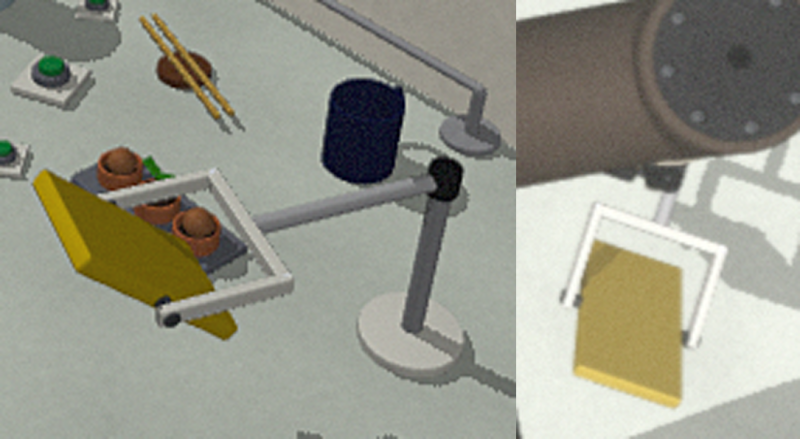

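```bash
cat > lampfit.py <<'E'
from m import *
def geo(p):
    px,py,a,t=p; u=np.array([np.cos(a),np.sin(a),0]); v=np.array([-u[1],u[0],0]); P=np.array([px,py,.2])
    c=P+.29*u; w=u*np.cos(t)+np.array([0,0,np.sin(t)]); n=np.cross(w,v)
    return P,u,v,c,w,n
Zh=np.array([0,0,1.])
E
python3 - <<'E'
from lampfit import *
s=lambda x,y:(190+y/2.58,290+x/2.58); t=lambda x,y:(145+y/2.58,400+(x-516.2)/2.58)
def res(p):
    P,u,v,c,w,n=geo(p); L=[]
    f=lambda cam,X,px:L.extend(np.subtract(proj(cam,X),px))
    f('side',P+.015*Zh,s(445,163)); f('top',P+.015*Zh,(166.5,477.3))
    O=P+.191*u+.008*Zh
    # v = left of u; u points ~ -x so v points ~ -y
    f('side',O-.071*v,s(213,172)); f('side',O+.071*v,s(289,278))
    f('top',O-.071*v,t(600,206)); f('top',O+.071*v,t(723,249))
    f('side',c+.078*v,s(171,318)); f('top',c-.075*v,t(567,298)); f('top',c+.075*v,t(691,339))
    f('side',c+.09*w-.055*v+.009*n,s(45,171)); f('side',c+.09*w+.055*v-.009*n,s(82,271)); f('side',c-.09*w+.055*v-.009*n,s(228,339))
    f('top',c+.09*w+.055*v+.009*n,t(680,398)); f('top',c+.09*w-.055*v+.009*n,t(577,366)); 
    return np.array(L)
r=least_squares(res,[.62,-.312,2.83,.6],loss='soft_l1'); p=r.x; print(p,np.degrees(p[2])); print(res(p).reshape(-1,2).round(1).tolist())
P,u,v,c,w,n=geo(p); print('grasp r=.13',P+.13*u,'yaw',np.degrees(p[2])-180, 'tool', ctrl.get_obs()['orientation'])
m=np.array([.5417,-.0298]);d=m-P[:2]; print('goal',np.hypot(*d),np.degrees(np.arctan2(d[1],d[0])))
E
```

```text
[ 0.62319823 -0.3082585   2.82763928  0.73656131] 162.01179695906424
[[-0.0, 0.5], [-0.2, 0.2], [-2.1, -0.4], [-0.7, -0.2], [0.1, -2.0], [0.0, 0.5], [1.1, 1.9], [-1.4, -2.3], [0.3, 2.4], [-2.7, -0.3], [0.4, -2.1], [0.7, 0.1], [0.9, 1.2], [-0.4, 0.0]]
grasp r=.13 [ 0.49955261 -0.26811175  0.2       ] yaw -17.98820304093576 tool [ 1.79999785e+02  2.60297184e-03 -1.80643779e+01]
goal 0.2901397917004455 106.31350762319971
```

Both balls are in their cups, and the lamp fit is good (arm at 162°, goal at 106.3°). Next I'll grasp the bar at r = 0.13.

>>> send_rows(
  increments=[
    [[-0.06, -0.25, 0, 0], [-0.12, -0.5, 0, 0], [-0.18, -0.75, 0, 0], [-0.21, -0.8825, 0, 0], [-0.21, -0.8825, -0.2, 0], [-0.21, -0.8825, -0.4, 0], [-0.21, -0.8825, -0.6, 0], [-0.21, -0.8825, -0.6, 0]],
  ],
)

```text
clock: 18.73
tool_pos: [0.498, -0.2677, 0.274]
orientation: [180.0, 0.3, -18.1]
force: [-1.1, -1.6, 0.8]
opening: 0.0615
gripper_force: 0.0
```

>>> send_rows(
  increments=[
    [[0, 0, -0.15, 0], [0, 0, -0.3, 0], [0, 0, -0.42, 0], [0, 0, -0.48, 0], [0, 0, -0.48, 0]],
  ],
)

```text
clock: 19.35
tool_pos: [0.5001, -0.2683, 0.1815]
orientation: [180.0, -0.0, -18.0]
force: [0.2, 0.0, 0.8]
opening: 0.0615
gripper_force: 0.0
```

>>> send_rows(
  increments=[
    [[0, 0, 0, 0], [0, 0, 0, 0], [0, 0, 0, 0], [0, 0, 0, 0], [0, 0, 0, 0], [0, 0, 0, 0]],
  ],
  jaw=0,
)

```text
clock: 20.1
tool_pos: [0.4994, -0.2686, 0.1808]
orientation: [180.0, 0.0, -18.0]
force: [-2.0, -3.7, -0.6]
opening: 0.0149
gripper_force: 30.0
```

>>> send_rows(
  increments=[
    [[0.007, 0.026, 0, -0.029], [0.02, 0.053, 0, -0.058], [0.031, 0.079, 0, -0.087], [0.044, 0.104, 0, -0.1165], [0.073, 0.153, 0, -0.175], [0.106, 0.2, 0, -0.233], [0.143, 0.2425, 0, -0.291], [0.183, 0.282, 0, -0.349], [0.183, 0.282, 0, -0.349]],
  ],
)

```text
clock: 21.22
tool_pos: [0.538, -0.2123, 0.1809]
orientation: [-180.0, -0.1, -48.1]
force: [4.0, -5.9, -3.7]
opening: 0.0153
gripper_force: 30.2
```

>>> send_rows(
  increments=[
    [[0.02, 0.018, 0, -0.029], [0.044, 0.036, 0, -0.058], [0.0905, 0.068, 0, -0.1165], [0.14, 0.096, 0, -0.1745], [0.191, 0.12, 0, -0.233], [0.234, 0.135, 0, -0.279], [0.252, 0.141, 0, -0.299], [0.252, 0.141, 0, -0.299], [0.252, 0.141, 0, -0.299]],
  ],
)

```text
clock: 22.35
tool_pos: [0.5867, -0.1866, 0.1809]
orientation: [179.9, -0.2, -73.8]
force: [1.6, -15.7, -3.2]
opening: 0.0151
gripper_force: 30.0
```

```bash

python3 - <<'E'
from m import *
o=ctrl.get_obs();print(o['tool_pos'],o['clock'],o['force'])
T,S=snap('top'),snap('side')
for n in('lamp_post','lamp_fork','lamp_light'):
  for c in('top','side'):
    for cf,p in pts(n,c,2): print(n,c,cf,p,at_z(c,p,.2).round(4))
a=cv2.resize(S[150:320,270:490],None,fx=3.5,fy=3.5,interpolation=2)
b=cv2.resize(T[120:290,315:490],None,fx=3.5,fy=3.5,interpolation=2); b=np.clip(b*1.6,0,255).astype(np.uint8)
ab=np.hstack([a,b])[:,:,::-1]; s=800/ab.shape[1]; print(ab.shape,s); cv2.imwrite('pics/l2.png',cv2.resize(ab,None,fx=s,fy=s,interpolation=3))
E
```

```text
[ 0.58673987 -0.18659813  0.18091516] 22.35 [  1.56962623 -15.69564617  -3.23570274]
lamp_post side 0.67 [259.  462.6] [ 0.6225 -0.3109  0.2   ]
lamp_fork top 0.71 [183.4 408.6] [ 0.5767 -0.1246  0.2   ]
lamp_fork side 0.97 [228.4 387.8] [ 0.5691 -0.1253  0.2   ]
lamp_fork side 0.48 [264.7 457.9] [ 0.5984 -0.317   0.2   ]
(595, 1382, 3) 0.5788712011577424
```

View pics/l2.png

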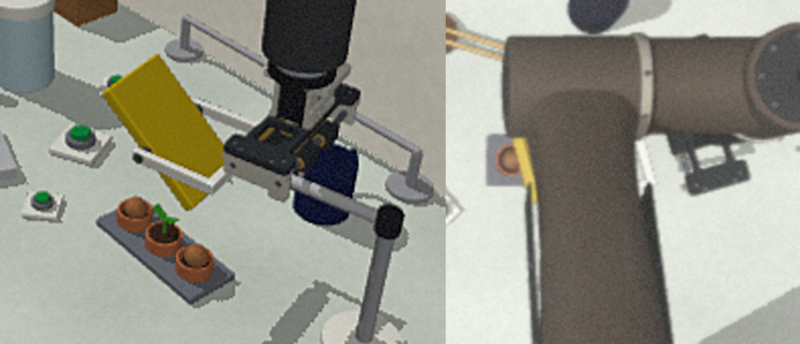

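>>> send_rows(
  increments=[
    [[0, 0, 0, 0], [0, 0, 0, 0], [0, 0, 0, 0], [0, 0, 0.05, 0], [0, 0, 0.25, 0], [0, 0, 0.5, 0], [0, 0, 0.75, 0], [0, 0, 1, 0], [0, 0, 1, 0]],
  ],
  jaw=0.5,
)

```text
clock: 23.88
tool_pos: [0.588, -0.1839, 0.3867]
orientation: [-179.5, -0.2, -73.7]
force: [0.2, 0.1, -1.1]
opening: 0.0438
gripper_force: 0.0
```

>>> send_rows(
  increments=[
    [[-0.05, 0.25, 0.1, 0], [-0.1, 0.5, 0.2, 0], [-0.15, 0.75, 0.2, 0], [-0.2, 1, 0.2, 0]],
  ],
  jaw=0,
)

```text
clock: 24.38
tool_pos: [0.5459, 0.0181, 0.4211]
orientation: [-180.0, 0.0, -73.7]
force: [0.4, -0.0, -0.0]
opening: 0.0095
gripper_force: 0.0
```

>>> send_rows(
  increments=[
    [[-0.1, 0.25, 0, 0], [-0.2, 0.5, 0, 0], [-0.3, 0.75, 0, 0], [-0.4, 1, 0, 0], [-0.4, 1, 0, 0]],
  ],
)

```text
clock: 25.0
tool_pos: [0.4651, 0.2193, 0.4205]
orientation: [180.0, 0.0, -73.4]
force: [0.5, -0.4, 0.3]
opening: 0.0005
gripper_force: 0.0
```

```bash

python3 - <<'E'
from m import *
o=ctrl.get_obs();print(o['tool_pos'],o['clock'],o['force'])
T,S=snap('top'),snap('side')
for n in('lamp_post','lamp_fork','lamp_light','carrier_mid'):
  for c in('top','side'):
    for cf,p in pts(n,c,2): print(n,c,cf,p,at_z(c,p,.2).round(4))
a=cv2.resize(S[160:310,270:470],None,fx=3.5,fy=3.5,interpolation=2)
b=cv2.resize(T[130:280,330:490],None,fx=3.5,fy=3.5,interpolation=2); b=np.clip(b*1.6,0,255).astype(np.uint8)
ab=np.hstack([a,b])[:,:,::-1]; s=800/ab.shape[1]; print(ab.shape,s,3.5*s); cv2.imwrite('pics/l3.png',cv2.resize(ab,None,fx=s,fy=s,interpolation=3))
E
```

```text
[0.46508199 0.21928949 0.42052343] 25.0 [ 0.54030933 -0.36713511  0.32434472]
lamp_post top 0.79 [170. 475.] [ 0.6148 -0.3068  0.2   ]
lamp_post side 0.77 [260.5 461.9] [ 0.6171 -0.3132  0.2   ]
lamp_post side 0.55 [256.1 339.6] [ 0.408  -0.1343  0.2   ]
lamp_fork top 0.67 [186.9 410.9] [ 0.5671 -0.1308  0.2   ]
lamp_fork side 0.91 [225.5 387. ] [ 0.5759 -0.1155  0.2   ]
lamp_light top 0.72 [192.  376.6] [ 0.5525 -0.0369  0.2   ]
lamp_light side 0.62 [212.7 354.9] [ 0.5492 -0.0261  0.2   ]
lamp_light side 0.58 [252.6 428.7] [ 0.5786 -0.2489  0.2   ]
carrier_mid side 0.97 [271.7 352.8] [ 0.3972 -0.1921  0.2   ]
(525, 1260, 3) 0.6349206349206349 2.2222222222222223
```

View pics/l3.png

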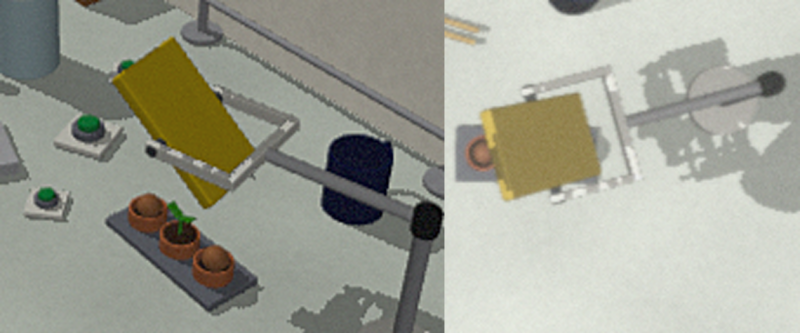

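```bash

python3 - <<'E'
from lampfit import *
k=2.2222
s=lambda x,y:(160+y/k,270+x/k); t=lambda x,y:(130+y/k,330+(x-444.4)/k)
def res(p):
    P,u,v,c,w,n=geo(p); L=[]
    f=lambda cam,X,px:L.extend(np.subtract(proj(cam,X),px))
    f('side',P+.015*Zh,s(427,210)); f('top',P+.015*Zh,t(770,82)); f('top',P+.015*Zh,(166.5,477.3))
    O=P+.190*u+.008*Zh   # v now points to -x (robot side)
    f('side',O-.071*v,s(297,121)); f('side',O+.071*v,s(233,186))
    f('top',O-.071*v,t(612,70)); f('top',O+.071*v,t(636,184))
    f('side',c+.078*v,s(151,149)); f('side',c-.078*v,s(217,96)); f('top',c-.075*v,t(528,91)); f('top',c+.075*v,t(558,197))
    f('side',c+.09*w-.055*v+.009*n,s(173,40)); f('side',c+.09*w+.055*v+.009*n,s(116,78)); f('side',c-.09*w+.055*v-.009*n,s(207,206))
    f('top',c+.09*w+.055*v+.009*n,t(507,198)); f('top',c+.09*w-.055*v+.009*n,t(484,113)); 
    return np.array(L)
r=least_squares(res,[.62,-.312,1.85,.7],loss='soft_l1'); p=r.x; print(p,np.degrees(p[2])); print(res(p).reshape(-1,2).round(1).tolist())
P,u,v,c,w,n=geo(p); print('centre',c, 'fixedpost', np.array([.6232,-.3083])+.29*u[:2])
E
```

```text
[ 0.62018142 -0.31092788  1.83635624  0.65554236] 105.21546224977192
[[-0.2, 0.9], [0.5, 1.9], [0.9, 1.2], [-1.7, -0.4], [-3.3, -1.1], [-1.1, -2.0], [-2.1, 1.1], [1.8, -1.0], [-2.3, 3.3], [-2.2, -0.3], [2.9, 0.6], [-1.6, -1.4], [-0.6, -0.9], [1.6, 0.3], [1.5, 0.5], [-1.2, -0.2]]
centre [ 0.54407104 -0.03109362  0.2       ] fixedpost [ 0.54708962 -0.02846575]
```

>>> send_rows(
  increments=[
    [[0.08, -0.25, 0, 0], [0.16, -0.5, 0, 0], [0.24, -0.75, 0, 0], [0.306, -0.948, -0.1, 0], [0.306, -0.948, -0.3, 0], [0.306, -0.948, -0.5, 0], [0.306, -0.948, -0.605, 0], [0.306, -0.948, -0.605, 0]],
  ],
)

```text
clock: 26.5
tool_pos: [0.5271, 0.0262, 0.2983]
orientation: [179.8, -0.0, -73.7]
force: [-0.8, 0.9, 1.0]
opening: 0.0003
gripper_force: 0.0
```

>>> send_rows(
  increments=[
    [[0, 0, -0.1, 0], [0, 0, -0.16, 0], [0, 0, -0.19, 0], [0, 0, -0.22, 0], [0, 0, -0.25, 0], [0, 0, -0.28, 0], [0, 0, -0.3, 0]],
  ],
)

```text
clock: 27.38
tool_pos: [0.5292, 0.0274, 0.2414]
orientation: [-179.8, -0.0, -73.7]
force: [-0.3, 2.0, 6.0]
opening: 0.0005
gripper_force: 2.1
```

>>> send_rows(
  increments=[
    [[0, 0, -0.03, 0], [0, 0, -0.06, 0], [0, 0, -0.09, 0], [0, 0, -0.115, 0], [0, 0, -0.135, 0], [0, 0, -0.15, 0], [0, 0, -0.155, 0], [0, 0, -0.155, 0]],
  ],
)

```text
clock: 28.38
tool_pos: [0.5287, 0.0274, 0.2097]
orientation: [-179.9, 0.0, -73.7]
force: [1.2, 3.2, 5.3]
opening: 0.0003
gripper_force: 2.5
```

>>> send_rows(
  increments=[
    [[0, 0, 0.05, 0], [-0.013, 0.05, 0.05, 0], [-0.027, 0.096, 0.05, 0], [-0.027, 0.096, 0.03, 0], [-0.027, 0.096, 0.01, 0], [-0.027, 0.096, -0.003, 0], [-0.027, 0.096, -0.003, 0], [-0.027, 0.096, -0.003, 0]],
  ],
)

```text
clock: 29.38
tool_pos: [0.5225, 0.0458, 0.208]
orientation: [180.0, -0.0, -73.7]
force: [-0.3, -0.1, 0.1]
opening: 0.0004
gripper_force: 0.0
```

>>> send_rows(
  increments=[
    [[0, 0, 0.1, 0], [0, 0, 0.35, 0], [0, 0.1, 0.6, 0], [0, 0.3, 0.8, 0], [0, 0.6, 0.8, 0], [0, 0.9, 0.8, 0], [0, 1, 0.8, 0], [0, 1, 0.8, 0]],
  ],
)

```text
clock: 30.38
tool_pos: [0.5224, 0.247, 0.3674]
orientation: [179.9, -0.0, -73.6]
force: [0.2, -1.0, 0.3]
opening: 0.0005
gripper_force: 0.0
```

```bash

python3 - <<'E'
from m import *
o=ctrl.get_obs();print(o['tool_pos'],o['clock'],o['force'])
T,S=snap('top'),snap('side')
for n in('lamp_post','lamp_fork','lamp_light'):
  for c in('top','side'):
    for cf,p in pts(n,c,1): print(n,c,cf,p,at_z(c,p,.2).round(4))
for d in ctrl.trace('light_switch','side')[:3]: print(d['conf'],d['bbox'])
a=cv2.resize(S[160:310,270:470],None,fx=3.5,fy=3.5,interpolation=2)
b=cv2.resize(T[130:280,330:490],None,fx=3.5,fy=3.5,interpolation=2); b=np.clip(b*1.6,0,255).astype(np.uint8)
ab=np.hstack([a,b])[:,:,::-1]; s=800/ab.shape[1]; cv2.imwrite('pics/l4.png',cv2.resize(ab,None,fx=s,fy=s,interpolation=3))
E
```

```text
[0.52235064 0.24702386 0.36742995] 30.375 [ 0.24268263 -0.95488647  0.28500846]
lamp_post top 0.68 [169.4 476.2] [ 0.6165 -0.3101  0.2   ]
lamp_post side 0.77 [260.3 461.2] [ 0.6164 -0.3118  0.2   ]
lamp_fork top 0.82 [183.2 407.4] [ 0.5772 -0.1213  0.2   ]
lamp_fork side 0.55 [228.9 385.8] [ 0.5637 -0.1238  0.2   ]
lamp_light top 0.58 [191. 373.] [ 0.5552 -0.027   0.2   ]
lamp_light side 0.91 [209.1 355.4] [ 0.561  -0.0147  0.2   ]
0.45 [304.4, 210.9, 313.0, 220.1]
0.35 [285.8, 243.1, 293.2, 252.0]
```

View pics/l4.png

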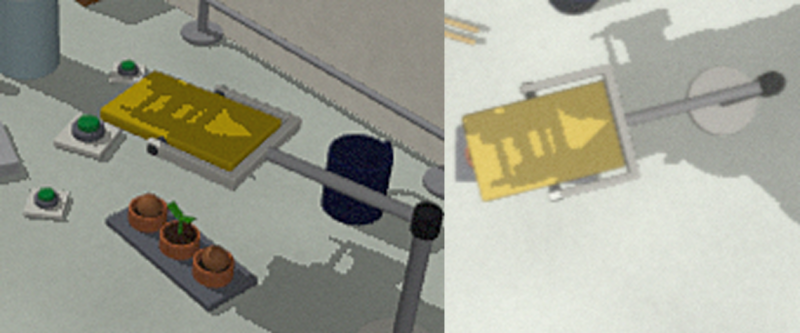

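```bash

python3 - <<'E'
from lampfit import *
k=2.2222
s=lambda x,y:(160+y/k,270+x/k); t=lambda x,y:(130+y/k,330+(x-444.4)/k)
def res(p):
    P,u,v,c,w,n=geo(p); L=[]
    f=lambda cam,X,px:L.extend(np.subtract(proj(cam,X),px))
    f('side',P+.015*Zh,s(427,210)); f('top',P+.015*Zh,t(770,82)); f('top',P+.015*Zh,(166.5,477.3))
    O=P+.190*u+.008*Zh
    f('side',O-.071*v,s(298,121)); f('side',O+.071*v,s(236,186))
    f('top',O-.071*v,t(612,70)); f('top',O+.071*v,t(636,179))
    f('side',c+.078*v,s(152,149)); f('top',c-.075*v,t(528,89)); f('top',c+.075*v,t(556,195))
    f('side',c+.09*w-.055*v+.009*n,s(151,71)); f('side',c+.09*w+.055*v+.009*n,s(101,112)); f('side',c-.09*w+.055*v+.009*n,s(236,165)); f('side',c+.09*w+.055*v-.009*n,s(101,121))
    f('top',c+.09*w+.055*v+.009*n,t(484,201)); f('top',c+.09*w-.055*v+.009*n,t(463,116)); 
    return np.array(L)
r=least_squares(res,[.62,-.312,1.85,0],loss='soft_l1'); p=r.x; print(p,np.degrees(p[2])); print(res(p).reshape(-1,2).round(1).tolist())
P,u,v,c,w,n=geo(p); print('centre',c, 'fixedpost', np.array([.6232,-.3083])+.29*u[:2])
# edge-slope test in side picture: near long edge & pivot relative
for tt in(-.1,-.05,0,.05):
    P,u,v,c,w,n=geo(np.r_[p[:3],tt]); print(tt,[np.round(proj('side',c+a*.09*w+.055*v+.009*n),1) for a in(1,-1)], 'seen',np.round(s(101,112),1),np.round(s(236,165),1))
E
```

```text
[ 0.62116583 -0.31200509  1.82677181 -0.03945052] 104.66631501004949
[[-0.1, 1.6], [0.1, 2.3], [0.5, 1.6], [-1.8, 0.3], [-3.8, -1.6], [-2.1, -1.6], [-0.8, 1.1], [1.3, -0.4], [-2.7, 0.1], [2.5, 1.4], [-0.8, 1.6], [-1.1, -0.8], [-0.8, -1.6], [0.7, -0.7], [0.9, 0.1], [0.1, -0.6]]
centre [ 0.54774095 -0.03145423  0.2       ] fixedpost [ 0.54977512 -0.02774914]
-0.1 [array([211. , 314.5]), array([231.5, 374.4])] seen [210.4 315.5] [234.3 376.2]
-0.05 [array([209.6, 314.6]), array([233.1, 374.5])] seen [210.4 315.5] [234.3 376.2]
0 [array([208.2, 314.7]), array([234.7, 374.6])] seen [210.4 315.5] [234.3 376.2]
0.05 [array([206.8, 314.9]), array([236.3, 374.6])] seen [210.4 315.5] [234.3 376.2]
```

The panel is now close to level, but the fit gives about -0.03 rad (outer edge slightly low). The centre is within about 6 mm of the carrier's middle. I'll press the inner side lightly to level height to finish it.

>>> send_rows(
  increments=[
    [[0.03, -0.28, 0, 0], [0.06, -0.56, 0, 0], [0.08, -0.8, 0, 0], [0.1, -1, 0, 0]],
  ],
)

```text
clock: 31.32
tool_pos: [0.5423, 0.044, 0.3686]
orientation: [-180.0, -0.0, -73.7]
force: [0.3, 0.4, -1.0]
opening: 0.0004
gripper_force: 0.0
```

>>> send_rows(
  increments=[
    [[0.04, -0.28, 0, 0], [0.08, -0.55, 0, 0], [0.097, -0.695, -0.15, 0], [0.097, -0.695, -0.4, 0], [0.097, -0.695, -0.58, 0], [0.097, -0.695, -0.64, 0], [0.097, -0.695, -0.64, 0]],
  ],
)

```text
clock: 32.2
tool_pos: [0.562, -0.0931, 0.2405]
orientation: [180.0, -0.0, -73.7]
force: [0.7, 0.2, 0.6]
opening: 0.0006
gripper_force: 0.0
```

>>> send_rows(
  increments=[
    [[0, 0, -0.06, 0], [0, 0, -0.11, 0], [0, 0, -0.13, 0], [0, 0, -0.14, 0], [0, 0, -0.14, 0]],
  ],
)

```text
clock: 32.83
tool_pos: [0.562, -0.093, 0.2122]
orientation: [-180.0, -0.0, -73.7]
force: [-0.2, -0.4, 1.2]
opening: 0.0005
gripper_force: 0.0
```

>>> send_rows(
  increments=[
    [[0, 0, -0.006, 0], [0, 0, -0.012, 0], [0, 0, -0.017, 0], [0, 0, -0.017, 0]],
  ],
)

```text
clock: 33.33
tool_pos: [0.5621, -0.0931, 0.2092]
orientation: [-180.0, -0.0, -73.7]
force: [-1.3, -1.0, 4.2]
opening: 0.0002
gripper_force: 2.3
```

>>> send_rows(
  increments=[
    [[0, 0, 0.15, 0], [0, 0, 0.4, 0], [0, 0, 0.65, 0], [0, 0.1, 0.8, 0], [0.03, 0.35, 0.8, 0], [0.06, 0.6, 0.8, 0], [0.08, 0.85, 0.8, 0], [0.1, 1, 0.8, 0]],
  ],
)

```text
clock: 34.33
tool_pos: [0.5816, 0.1094, 0.368]
orientation: [180.0, 0.0, -73.6]
force: [1.2, -0.3, 0.2]
opening: 0.0007
gripper_force: 0.0
```

>>> send_rows(
  increments=[
    [[0.04, 0.3, 0, 0], [0.07, 0.55, -0.1, 0], [0.07, 0.605, -0.3, 0], [0.07, 0.605, -0.55, 0], [0.07, 0.605, -0.8, 0], [0.07, 0.605, -1, 0]],
  ],
)

```text
clock: 35.08
tool_pos: [0.5949, 0.2278, 0.166]
orientation: [179.9, -0.0, -73.7]
force: [-0.4, 0.0, -0.2]
opening: 0.0003
gripper_force: 0.0
```

>>> send_rows(
  increments=[
    [[0, 0, -0.2, 0], [0, 0, -0.4, 0], [0, 0, -0.52, 0], [0, 0, -0.57, 0], [0, 0, -0.6, 0], [0, 0, -0.6, 0]],
  ],
)

```text
clock: 35.83
tool_pos: [0.5961, 0.2282, 0.0492]
orientation: [-180.0, 0.0, -73.7]
force: [-0.2, 0.1, 0.2]
opening: 0.0005
gripper_force: 0.0
```

>>> send_rows(
  increments=[
    [[0, 0, -0.02, 0], [0, 0, -0.04, 0], [0, 0, -0.06, 0], [0, 0, -0.075, 0], [0, 0, -0.075, 0]],
  ],
)

```text
clock: 36.45
tool_pos: [0.5958, 0.228, 0.0336]
orientation: [180.0, -0.0, -73.7]
force: [-0.2, 0.2, 1.7]
opening: 0.0005
gripper_force: 0.7
```

>>> send_rows(
  increments=[
    [[0, 0, -0.01, 0], [0, 0, -0.02, 0], [0, 0, -0.02, 0]],
  ],
)

```text
clock: 36.83
tool_pos: [0.5959, 0.228, 0.0298]
orientation: [180.0, -0.0, -73.7]
force: [-0.7, -0.4, 2.8]
opening: 0.0005
gripper_force: 1.6
```

>>> send_rows(
  increments=[
    [[0, 0, -0.01, 0], [0, 0, -0.015, 0], [0, 0, -0.02, 0], [0, 0, -0.02, 0]],
  ],
)

```text
clock: 37.33
tool_pos: [0.596, 0.2281, 0.028]
orientation: [-179.9, -0.0, -73.7]
force: [-7.7, -1.8, 20.3]
opening: 0.0002
gripper_force: 10.2
```

The button bottomed out at 20 N, so I'll let go and check.

>>> send_rows(
  increments=[
    [[0, 0, 0.05, 0], [0, 0, 0.25, 0], [0, 0, 0.5, 0], [0, 0, 0.75, 0], [0, 0, 1, 0], [0, 0, 1, 0], [0, 0, 1, 0]],
  ],
)

```text
clock: 38.2
tool_pos: [0.5956, 0.2281, 0.2253]
orientation: [180.0, 0.0, -73.7]
force: [0.3, -0.4, -0.4]
opening: 0.0003
gripper_force: 0.0
```

```bash

python3 - <<'E'
from m import *
o=ctrl.get_obs();print(o['tool_pos'],o['clock'],o['force'])
T,S=snap('top'),snap('side')
a=cv2.resize(S[130:310,220:470],None,fx=3,fy=3,interpolation=2)
cv2.imwrite('pics/f1.png',a[:,:,::-1])
E
```

```text
[0.59556789 0.2280776  0.22531898] 38.2 [ 0.30175156 -0.41854649 -0.36161827]
```

View pics/f1.png

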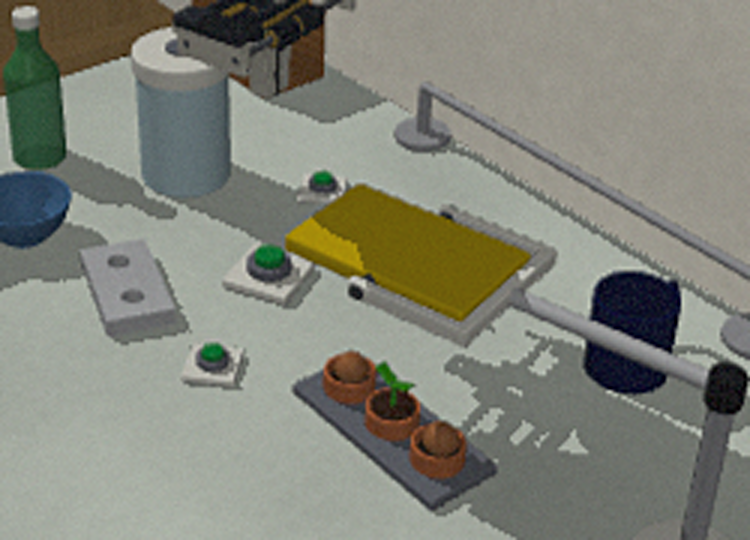

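The picture shows both balls in the cups, the sprout upright, the panel level over the carrier and the button back up. Handing in.

```bash
python3 -c "
from plant import ctrl
print(ctrl.close_job())"
```

```text
the job is handed in; nothing more can be done
None
```

Job handed in at about 38 s: both seed balls are in the empty cups, the lamp panel is level and centred over the carrier to within about 6 mm by camera, and the large green button was pressed fully down last, though the pictures can't show whether the lamp lit.

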